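# Hang a test coupon and spray it

### The job

Coat the copper test coupon: take it out of the white rack, hang it by its hole on the peg of the spray stand and let go of it. Only then push the red nozzle cap of the leaning canister all the way down along the canister's axis and let it spring back up. Leave the coupon hanging on the peg, and leave the steel coupon and the other things on the bench where they are.

Things in the scene. Friction and masses are not known exactly. Their poses are not given: they have to be found in the camera images.
- copper_coupon: the copper-coloured plate to coat, 48 wide (x) x 5 thick (y) x 84 mm tall (z), 70 g, standing upright in a slot of the white rack; origin at the middle of its lower edge. A round 22 mm through hole (along y) has its centre 66 mm above the lower edge, 18 mm below the top edge
- copper_eye (a point): centre of the copper coupon's hole; axes as the coupon's
- steel_coupon: grey steel plate of the same shape, in the other slot; stays there. Which slot holds which coupon varies
- coupon_rack: fixed white rack, 64 (x) x 94 (y) x 32 mm (z), origin at the centre of its underside; two slots along its x at y = -25 and +25 mm, 6.5 mm wide, floor 12 mm above the bench, 20 mm deep, open at both ends; the coupons stand 64 mm out of it
- spray_stand: fixed grey stand, origin at the centre of its 115 x 300 x 12 mm base (underside). At y = +125 mm a 12 mm steel post, 187 mm tall, carries the peg. At y = -95 mm a blue 52 mm canister leans 35 deg from vertical, its top toward the stand's -x (about half right of the robot's side); its base reaches back to x = +137 mm
- roof_edge (a point): middle of the front edge (along y) of the grey splash roof, a 60 mm wide, 4 mm thick sheet bent forward over the nozzle from an upright behind the canister; its underside is 45 mm above the nozzle top, so the nozzle is open only along the canister's axis; axes as the stand's
- peg (a point): middle of the level 8 mm steel peg on which the coupon hangs, 175 mm above the bench; axes as the stand's. The peg runs along y from the post (y = +23 mm from this point) to a black 12 mm ball at its free end (y = -24 mm), which points toward the canister. A hanging coupon's hole centre lies 7 mm below the peg's axis
- nozzle (a joint): travel of the red nozzle cap along the canister's axis, m: 0 is up, 0.007 fully down; a spring returns it, 2 N at first and 8 N fully down
- nozzle_top (a point): centre of the flat top of the red nozzle cap (34 mm across, 16 mm high), about 146 mm above the bench; moves with the cap; its z points outward along the canister's axis (35 deg from vertical), the cap is pressed along its -z; its y is the stand's y
- timer: white bench timer 66 x 62 x 21 mm, bystander, origin at the centre of its underside
- note_block: yellow note block 71 x 71 x 10 mm, bystander, origin at the centre of its underside
- reagent_bottle_1: amber dropper bottle, 32 mm, 96 mm tall, bystander, origin at the centre of its underside
- reagent_bottle_2: another amber dropper bottle, 32 mm, 96 mm tall, bystander, origin at the centre of its underside
- label_roll: green label roll 62 mm, 45 mm tall, bystander, origin at the centre of its underside
- scoop: green plastic scoop 28 x 130 x 8 mm, lying, bystander, origin at the centre of its underside
There are look-alikes about, which are no part of the job. Leave any yellow look-alike of the copper_coupon alone.

How it is judged:
By the outcome, as a careful person would: the job done as asked, in the order asked, and still so for the second after the job is handed in, with the robot touching nothing.
It also fails if it takes over 50 s, if anything falls off the work surface, if the arm or the gripper's body presses on something with over 40 N, if the wrist force passes 120 N, or if a joint passes its speed limit or range.

### The arm

A 7-joint arm with a two-finger parallel gripper is mounted at the origin on a cart in front of the work surface, level with it; the furniture and walls round the work are solid. World frame = base frame: x ahead of the robot, y to its left, z up, the work surface at z = 0. Lengths are in m, angles in rad, forces in N, time in s.
With the tool pointing down it reaches from about 0.4 to 0.9 m from the base axis. Payload 5.5 kg.
Tool frame: the origin (TCP) lies midway between the tips of the shut fingers; the grasp point (between the pads) lies 19 mm behind it (manip.grip_depth is the distance from the TCP to the grasp point, in m); z points along the fingers, x is the direction in which the jaws open and shut, and the axes are right-handed (so a half turn about z gives the same grasp; the last joint's range is limited). The gripper opens to 92 mm and grips with 3 to 60 N. Pads are 19 mm wide; open, the fingers measure 130 mm over their backs; the gripper's body (75 mm by 190 mm) begins 47 mm behind the grasp point.
Start: joints at [1.556, 0.501, -0.427, 1.55, 0.221, 1.138, -0.21], TCP at [0.178, -0.625, 0.227] pointing down, gripper open.
Joint ranges: [-2.88, 2.88], [-0.31, 2.03], [-1.54, 1.56], [0.2, 2.42], [-1.41, 4.55], [0.19, 2.02], [-2.57, 2.57]. Speed limits (rad/s): [2.57, 2.57, 3.14, 3.14, 3.14, 3.14, 3.14].

### API

Orientations are given as a unit quaternion [x, y, z, w].
In Python, from bench import manip, effector, viewer gives the robot as it stands. Calls block until the motion is done:
- manip.move_pose(position, orientation): joint-space move of the TCP to a pose.
- manip.servo_line(position, ori=None, vel=0.15): straight line of the TCP; ori=None keeps the orientation; vel is the mean speed in m/s.
- manip.movej(angles): joint-space move.
- effector.open_jaws() and effector.close(f_grip=None): open the fingers fully, or close them until they stop; f_grip is the grip in N (None keeps the last).
- manip.sleep(seconds).
- manip.solve_ik(position, orientation): joint angles nearest the present ones, or None.
- viewer.get_image(name): name is "scene" or "side" or "wrist"; returns the picture (384x512x3 uint8, red, green, blue); there is no depth.
- viewer.get_calibration(name): a dict with "vfov" (degrees; the focal length in pixels is half the picture's height over the tangent of half this angle, whatever the lens; pixels are square), "cx", "cy" (the principal point, pixels), "dist_coeffs" ([k1, k2, p1, p2, k3] as OpenCV has them; the pictures are not rectified), "eye" and "attitude" of the camera in the world. Camera axes: x right, y down, z forward; pixel columns grow to the right and rows downward; lengths in m; the calibration is good to about 2 mm. A picture is of the moment at which its call begins: read the wrist's pose just before it. get_calibration takes no time and is no camera call; for the wrist camera it gives the pose at the moment of the call.
A pose or a line that the arm cannot do raises manip.PlanningError and nothing moves.
- manip.hand_in(): hands the job in, once; it reports no verdict.
Readings, each from a call of its own:
- manip.current_clock(): time.
- manip.current_q(): joint angles.
- manip.current_joint_velocities(): joint speeds.
- manip.current_tau(): joint torques, N m.
- manip.current_tool_pos(): TCP position.
- manip.current_tcp_rot(): TCP orientation.
- manip.current_force(): force on the tool from outside, world axes, zero at the start.
- manip.current_wrist_torque(): the same for the moment, N m.
- manip.current_finger_gap(): finger opening in m.
Only numpy, scipy, OpenCV 4.12 (cv2) and the standard library are available. Lean on these libraries where they do the work, as an engineer would, in place of code of your own. Each camera call takes 0.05 s, during which the arm holds its last target. There are 200 camera calls.

## Working session

There is one attempt and no reset: what is moved stays moved. The work goes in short steps, each a Python script; the robot and the scene stay as the last script left them, time stands still between calls to the robot, and variables do not carry over. Pictures are saved under pics/ and viewed, about 8 in all and at most 12, crops included, and the job is handed in when it is done.

```bash
mkdir -p pics; ls; python3 - <<'E'
from bench import manip, effector, viewer
import cv2
for n in ("scene","side"):
    im=viewer.get_image(n); cv2.imwrite(f"pics/{n}0.png",cv2.resize(im[:,:,::-1],(800,600),interpolation=cv2.INTER_CUBIC)); cv2.imwrite(f"pics/{n}0_raw.png",im[:,:,::-1])
    print(n,viewer.get_calibration(n))
print(viewer.get_calibration("wrist"))
print(manip.current_clock(),manip.current_tool_pos(),manip.current_tcp_rot(),manip.grip_depth)
E
```

```text
pics
scene {'vfov': 57.83891620676144, 'cx': 259.2785187570657, 'cy': 191.3317403459143, 'dist_coeffs': array([-0.09540163,  0.        ,  0.        ,  0.        ,  0.        ]), 'eye': array([-0.03554455,  0.63547354,  0.75634766]), 'attitude': array([-0.37483141,  0.82010062, -0.39329479,  0.17959844])}
side {'vfov': 55.29575849276401, 'cx': 251.08114568197695, 'cy': 189.76784723511528, 'dist_coeffs': array([-0.0085535,  0.       ,  0.       ,  0.       ,  0.       ]), 'eye': array([ 0.31965208, -0.56690608,  0.83670833]), 'attitude': array([ 0.91452672, -0.13653436,  0.06662532, -0.37491373])}
{'vfov': 59.07214684293272, 'cx': 256.79410508891846, 'cy': 194.12244901690718, 'dist_coeffs': array([-0.05183074,  0.        ,  0.        ,  0.        ,  0.        ]), 'eye': array([ 0.24956778, -0.60487058,  0.38391242]), 'attitude': array([ 0.79084069, -0.59635475, -0.08298577,  0.10975146])}
0.1 [ 0.17802691 -0.62446662  0.22576129] [ 7.98206131e-01 -6.02383723e-01 -7.03009678e-04 -5.72666212e-04] 0.0188
```

View pics/scene0.png

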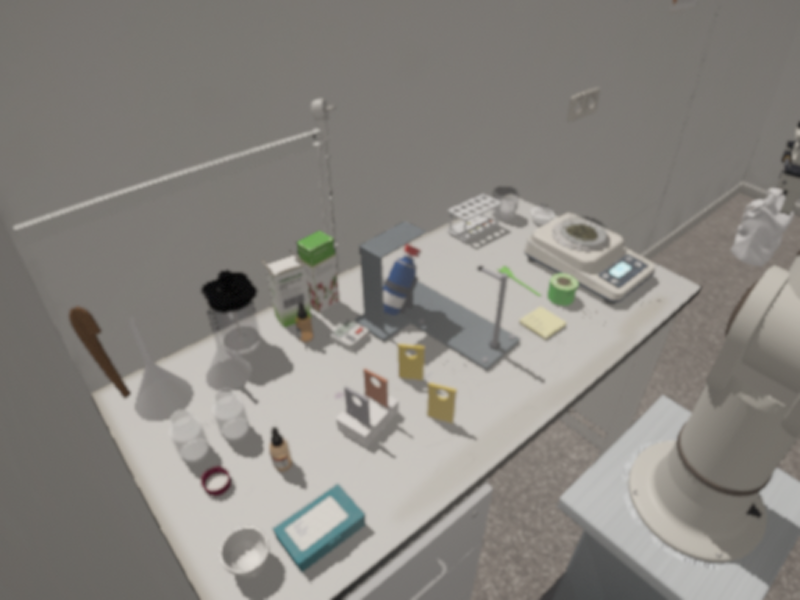

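View pics/side0.png

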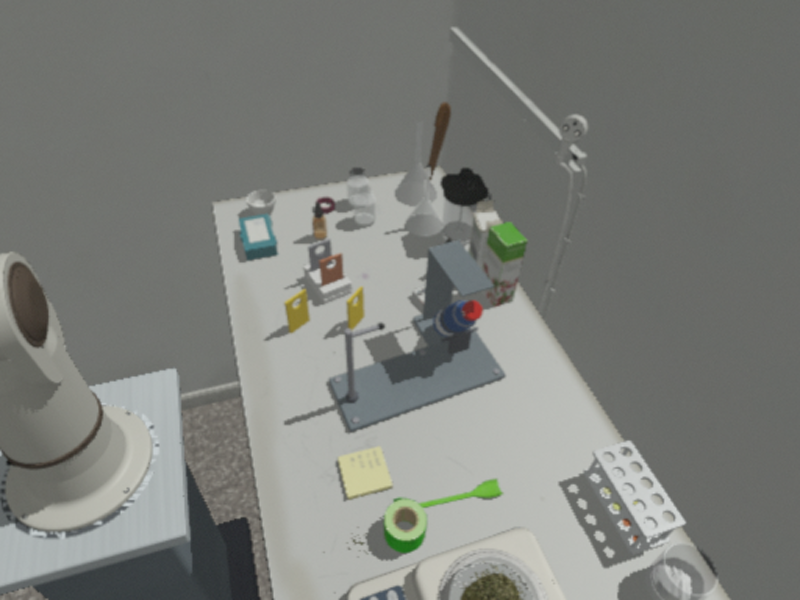

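Scene view: the rack is at about (368,415), with copper in its right slot at (376,387) and steel at (357,405). The peg ball is at (480,268), the post top at (504,278) and the red cap at (413,250). Side view: copper is at (331,268), the ball at (381,326), the post top at (350,332) and the cap at (472,310). The yellow look-alikes stand near the rack.

```bash
cat > h.py <<'E'
import numpy as np, cv2
from scipy.spatial.transform import Rotation as R
def ray(cal,px):
    px=np.atleast_2d(np.asarray(px,float)); f=192/np.tan(np.radians(cal["vfov"])/2)
    K=np.array([[f,0,cal["cx"]],[0,f,cal["cy"]],[0,0,1]])
    u=cv2.undistortPoints(px[:,None],K,np.array(cal["dist_coeffs"]))[:,0]
    d=np.c_[u,np.ones(len(u))]; d/=np.linalg.norm(d,axis=1)[:,None]
    return np.array(cal["eye"]),R.from_quat(cal["attitude"]).apply(d)
def plane(cal,px,z):
    e,d=ray(cal,px); return e+d*((z-e[2])/d[:,2])[:,None]
def tri(obs):
    A=np.zeros((3,3));b=np.zeros(3);L=[]
    for cal,px in obs:
        e,d=ray(cal,px);d=d[0];P=np.eye(3)-np.outer(d,d);A+=P;b+=P@e;L.append((P,e))
    x=np.linalg.solve(A,b); return x,max(np.linalg.norm(P@(x-e)) for P,e in L)
def proj(cal,X):
    f=192/np.tan(np.radians(cal["vfov"])/2)
    K=np.array([[f,0,cal["cx"]],[0,f,cal["cy"]],[0,0,1]])
    r=R.from_quat(cal["attitude"]).inv(); X=np.atleast_2d(X)-cal["eye"]
    return cv2.projectPoints(r.apply(X),np.zeros(3),np.zeros(3),K,np.array(cal["dist_coeffs"]))[0][:,0]
E
python3 - <<'E'
from h import *; from bench import viewer,manip
np.set_printoptions(precision=4,suppress=True)
cs,cd=viewer.get_calibration("scene"),viewer.get_calibration("side"); s=.64
for n,a,b in [("ball",(480,268),(381,326)),("posttop",(503,277),(350,333)),("postbase",(495,345),(352,398)),("nozzle",(413,250),(472,309)),
  ("copper_c",(376,390),(331,270)),("roofL",(420,229),(462,245)),("yel1",(411,362),(355,310)),("yel2",(441,403),(297,312))]:
    print(n,*tri([(cs,np.array(a)*s),(cd,np.array(b)*s)]))
for n in("scene","side"):
    im=cv2.imread(f"pics/{n}0_raw.png"); hsv=cv2.cvtColor(im,cv2.COLOR_BGR2HSV)
    m=(((hsv[...,0]<12)|(hsv[...,0]>172))&(hsv[...,1]>90)).astype(np.uint8)
    k,_,st,c=cv2.connectedComponentsWithStats(m)
    for i in range(1,k):
        if st[i,4]>30: print(n,st[i],c[i])
a=cv2.imread("pics/scene0_raw.png")[130:290,205:345];b=cv2.imread("pics/side0_raw.png")[140:280,175:330]
f=lambda x:cv2.resize(x,(400,int(400*x.shape[0]/x.shape[1])),interpolation=cv2.INTER_CUBIC)
a,b=f(a),f(b);o=np.zeros((max(a.shape[0],b.shape[0]),800,3),np.uint8);o[:a.shape[0],:400]=a;o[:b.shape[0],400:]=b;cv2.imwrite("pics/crop1.png",o)
E
```

```text
ball [ 0.4913 -0.0024  0.1755] 0.0011623954816721092
posttop [ 0.4407 -0.0073  0.1809] 0.0013405273053450125
postbase [ 0.4381 -0.009   0.0141] 0.0013314170891269936
nozzle [0.6557 0.018  0.1426] 0.002547499687895832
copper_c [0.4678 0.267  0.0603] 0.0020519171937365297
roofL [0.6231 0.0501 0.241 ] 0.025446110262674633
yel1 [0.491  0.1657 0.0415] 0.0006144231072142154
yel2 [0.3842 0.1917 0.0415] 0.0006857702581117895
scene [234 238  12  18  79] [239.557  248.9873]
side [205 163  14  19 151] [211.4834 172.4172]
side [296 192  13  13 126] [302.1508 198.2063]
```

View pics/crop1.png

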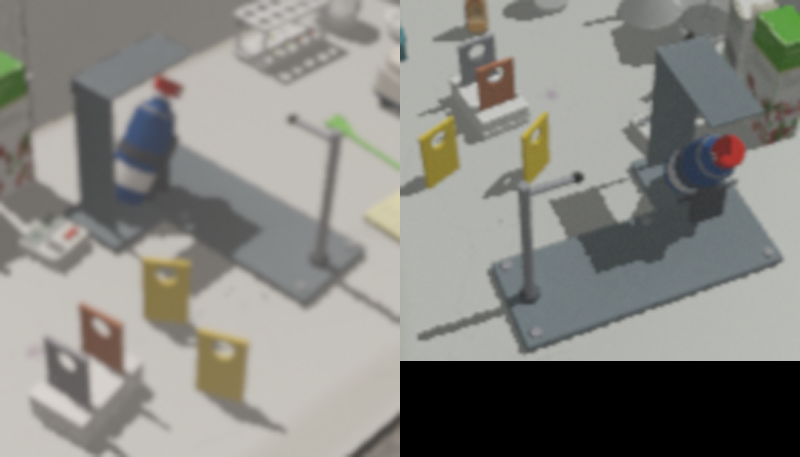

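Crop: in the scene half, the copper top edge runs (80,305)-(123,325) and the peg runs from the ball at (292,118) to the post at (333,133). In the side half, the copper top edge runs (477,68)-(514,58) and the roof's front edge (705,124)-(760,112).

```bash
python3 - <<'E'
from h import *; from bench import viewer,manip
np.set_printoptions(precision=4,suppress=True)
cs,cd=viewer.get_calibration("scene"),viewer.get_calibration("side")
S=lambda p:np.array(p)/400*140+[205,130]
D=lambda p:(np.array(p)-[400,0])/400*155+[175,140]
print("cop scene",plane(cs,S([(80,305),(123,325)]),.096)); print("cop side",plane(cd,D([(477,68),(514,58)]),.096))
print("steel scene",plane(cs,S([(45,341),(88,368)]),.096)); print("steel side",plane(cd,D([(458,44),(495,36)]),.096))
print("peg scene",plane(cs,S([(292,118),(333,133)]),.175)); print("peg side",plane(cd,D([(578,177),(523,188)]),.175))
print("roof side",plane(cd,D([(705,124),(760,112)]),.193)); 
print("base corners side (z.012)",plane(cd,D([(496,266),(526,346),(778,260),(712,180)]),.012))
for ang in (-np.pi/2-.1,np.pi/2-.1,0):
    pass
# candidate look poses
def q(yaw): return (R.from_euler('z',yaw)*R.from_quat([1,0,0,0])).as_quat()
for n,p in [("rack",(.44,.27,.22)),("peg",(.49,0,.28))]:
    for y in (0,np.pi/2,-np.pi/2,np.pi):
        j=manip.solve_ik(p,q(y)); print(n,round(y,2),j)
E
```

```text
cop scene [[0.4876 0.2732 0.096 ]
 [0.4429 0.2591 0.096 ]]
cop side [[0.4491 0.2642 0.096 ]
 [0.495  0.2694 0.096 ]]
steel scene [[0.473  0.3234 0.096 ]
 [0.424  0.3136 0.096 ]]
steel side [[0.4365 0.3131 0.096 ]
 [0.4826 0.3154 0.096 ]]
peg scene [[ 0.4911 -0.0034  0.175 ]
 [ 0.4469 -0.0155  0.175 ]]
peg side [[ 0.4929 -0.0011  0.175 ]
 [ 0.4402  0.0003  0.175 ]]
roof side [[0.6255 0.0145 0.193 ]
 [0.6838 0.0148 0.193 ]]
base corners side (z.012) [[ 0.4148  0.0408  0.012 ]
 [ 0.421  -0.0637  0.012 ]
 [ 0.709  -0.0387  0.012 ]
 [ 0.6845  0.0895  0.012 ]]
rack 0 [ 0.3801  0.5621 -1.2935  1.8745  0.5911  1.1677 -1.1236]
rack 1.57 [ 0.3801  0.5621 -1.2935  1.8745  0.5911  1.1677  0.4472]
rack -1.57 [-0.4245  0.2462 -0.2065  1.897   0.0592  1.0043 -2.2275]
rack 3.14 [ 0.3801  0.5621 -1.2935  1.8745  0.5911  1.1677  2.0179]
peg 0 [ 0.9305  0.2981 -1.1563  1.8632  0.2961  1.1715 -0.327 ]
peg 1.57 [ 0.7688  0.2259 -0.9362  1.8665  0.1992  1.1471  1.3329]
peg -1.57 [ 0.962   0.3204 -1.2054  1.8627  0.3238  1.1801 -1.9236]
peg 3.14 None
```

```bash
cat >> h.py <<'E'
def q(yaw): return (R.from_euler('z',yaw)*R.from_quat([1,0,0,0])).as_quat()
E
python3 - <<'E'
from h import *; from bench import viewer,manip
np.set_printoptions(precision=4,suppress=True)
import json
manip.move_pose([.46,-.08,.40],q(.1)); print(manip.current_q(),manip.current_clock())
out={}
def snap(n):
    c=viewer.get_calibration("wrist"); im=viewer.get_image("wrist"); cv2.imwrite(f"pics/{n}.png",im[:,:,::-1])
    json.dump({k:np.array(v).tolist() for k,v in c.items()},open(f"pics/{n}.json","w"))
manip.sleep(.2); snap("w_peg")
manip.move_pose([.45,.21,.27],q(.15)); print(manip.current_q(),manip.current_clock())
manip.sleep(.2); snap("w_rack")
a=cv2.imread("pics/w_peg.png");b=cv2.imread("pics/w_rack.png")
cv2.imwrite("pics/w2.png",np.hstack([cv2.resize(x,(400,300),interpolation=cv2.INTER_AREA) for x in (a,b)]))
E
```

```text
[ 1.4534  0.1846 -1.4763  1.7224  0.1859  1.4047  0.0453] 2.375
[ 0.633   0.5968 -1.5161  1.8582  0.6215  1.3039 -0.9102] 3.8333
```

View pics/w2.png

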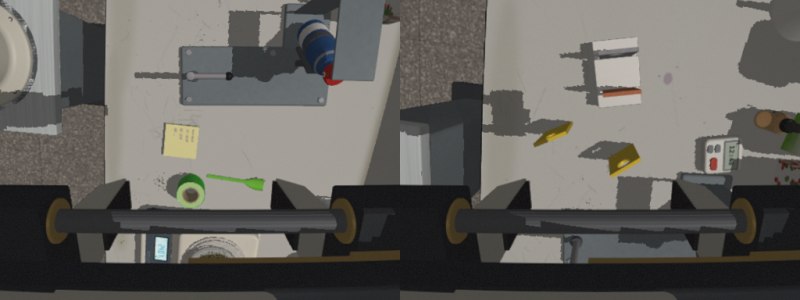

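Wrist views: in the left half the base spans x 180-326 and y 47-105, with the post top at (190,76) and the ball at (229,76). In the right half the rack is at (595-640, 38-106), with the copper plate at (603-641, 92) and steel at the upper slot.

```bash
python3 - <<'E'
import cv2,numpy as np
a=cv2.imread("pics/w_peg.png")[50:140,220:320]; b=cv2.imread("pics/w_rack.png")[40:140,235:315]
c=cv2.imread("pics/w_peg.png")[0:120,370:500]
o=np.zeros((600,800,3),np.uint8)
o[:360,:400]=cv2.resize(a,(400,360),interpolation=cv2.INTER_CUBIC); o[:500,400:]=cv2.resize(b,(400,500),interpolation=cv2.INTER_CUBIC)
o[360:,:260]=cv2.resize(c,(260,240))
cv2.imwrite("pics/crop2.png",o)
E
```

```text
(no output)
```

View pics/crop2.png

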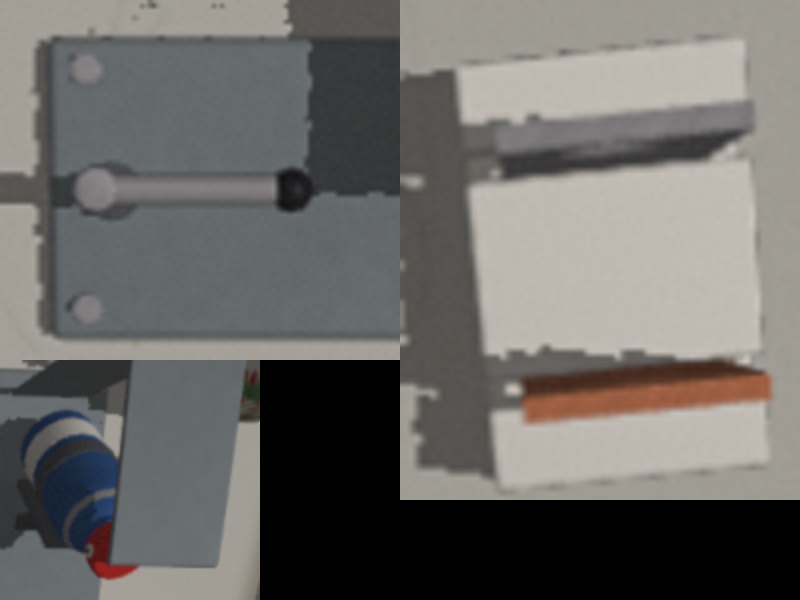

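```bash
python3 - <<'E'
from h import *; import json
from bench import viewer,manip
np.set_printoptions(precision=4,suppress=True)
L=lambda n:{k:np.array(v) if isinstance(v,list) else v for k,v in json.load(open(f"pics/{n}.json")).items()}
cp,cr=L("w_peg"),L("w_rack"); cs,cd=viewer.get_calibration("scene"),viewer.get_calibration("side")
P=lambda p:np.array(p)/4+[220,50]; Q=lambda p:(np.array(p)-[400,0])/5+[235,40]; N=lambda p:(np.array(p)-[0,360])/2+[370,0]
rep=lambda n,a:print(n,a[0],a[1],a.mean(0),"len",np.linalg.norm(a[1]-a[0]),"ang",np.degrees(np.arctan2(*(a[1]-a[0])[1::-1])))
print("eye rack",cr["eye"],"peg",cp["eye"])
rep("cop",plane(cr,Q([(524,402),(771,386)]),.096)); rep("steel",plane(cr,Q([(497,140),(752,115)]),.096))
rep("rack top lower edge",plane(cr,Q([(498,490),(768,463)]),.032)); rep("rack upper edge",plane(cr,Q([(460,68),(743,40)]),.032))
b=plane(cp,P([(293,188)]),.175)[0]; t=plane(cp,P([(97,188)]),.187)[0]; print("ball",b,"post",t,np.linalg.norm((b-t)[:2]),np.degrees(np.arctan2(*(t-b)[1::-1])))
rep("base left edge",plane(cp,P([(52,42),(57,336)]),.012))
rep("roof front",plane(cp,N([(111,565),(216,567)]),.195))
S=np.array([480,268])*.64;Dd=np.array([381,326])*.64
print("ball tri3",tri([(cs,S),(cd,Dd),(cp,P([(293,188)])[0])]))
print("noz side z.146",plane(cd,[(303,197.5)],.146),plane(cs,np.array([[412,250]])*.64,.146))
E
```

```text
eye rack [0.4409 0.2812 0.4284] peg [ 0.4536 -0.0079  0.5581]
cop [0.4472 0.2608 0.096 ] [0.4937 0.2708 0.096 ] [0.4705 0.2658 0.096 ] len 0.04761327724854163 ang 12.211229305151145
steel [0.4351 0.3074 0.096 ] [0.4811 0.3189 0.096 ] [0.4581 0.3132 0.096 ] len 0.047466461269869836 ang 13.953768156449597
rack top lower edge [0.4454 0.236  0.032 ] [0.5065 0.2515 0.032 ] [0.4759 0.2438 0.032 ] len 0.06296896733681018 ang 14.215191434665234
rack upper edge [0.4237 0.3262 0.032 ] [0.4841 0.3412 0.032 ] [0.4539 0.3337 0.032 ] len 0.06223218045069725 ang 13.947231181738978
ball [ 0.4931 -0.0026  0.175 ] post [ 0.4403 -0.0079  0.187 ] 0.05305773627758881 -174.19568895701718
base left edge [0.4122 0.0439 0.012 ] [ 0.4233 -0.0665  0.012 ] [ 0.4178 -0.0113  0.012 ] len 0.11100972376234558 ang -84.24737158448904
roof front [0.6304 0.0067 0.195 ] [0.6878 0.0124 0.195 ] [0.6591 0.0095 0.195 ] len 0.0576074220342878 ang 5.634946159883413
ball tri3 (array([ 0.492 , -0.0025,  0.1753]), np.float64(0.0016308649456072116))
noz side z.146 [[0.6594 0.0173 0.146 ]] [[0.6496 0.0238 0.146 ]]
```

Checks agree: coupon width 47.6 mm (given 48) and ball to post axis 53 mm, which fits 47 + 6. The two copper centre estimates differ by 3 mm. Next I check the planned poses for reach.

```bash
cat >> h.py <<'E'
SY=np.array([-.9949,-.1010,0]); SX=np.array([-.1010,.9949,0]); PEG=np.array([.4685,-.005,.175]); NOZ=np.array([.6594,.0173,.146])
AX=-SX*np.sin(np.radians(35))+np.array([0,0,np.cos(np.radians(35))])
COP=np.array([.4700,.2660,.0]); CY=np.radians(14)
def qpress(s):
    z=-AX; x=s*SY; y=np.cross(z,x); return R.from_matrix(np.c_[x,y,z]).as_quat()
E
python3 - <<'E'
from h import *; from bench import manip
np.set_printoptions(precision=3,suppress=True)
g=np.degrees; st=np.radians(95.8)
def t(n,p,o): 
    j=manip.solve_ik(list(p),o); print(n,np.round(p,3),j)
for y in (CY,CY+np.pi,CY-np.pi): 
    t("pre",COP+[0,0,.18],q(y)); t("grasp",COP+[0,0,.059],q(y))
    t("lift",COP+[0,0,.30],q(y))
for y in (st,st-np.pi):
    for d,z in((-.055,.30),(-.055,.156),(0,.156),(0,.25)): t(f"peg {g(y):.0f}",PEG*[1,1,0]+SY*d+[0,0,z],q(y))
for s in (1,-1):
    for d in (.15,.05,0,-.008): t("noz",NOZ+AX*d,qpress(s))
E
```

```text
pre [0.47  0.266 0.18 ] [ 0.373  0.719 -1.314  1.857  0.757  1.188 -0.957]
grasp [0.47  0.266 0.059] [ 0.25   0.83  -1.109  1.934  0.909  0.992 -1.054]
lift [0.47  0.266 0.3  ] [ 0.46   0.628 -1.47   1.722  0.637  1.389 -0.875]
pre [0.47  0.266 0.18 ] [ 0.367  0.707 -1.299  1.857  0.744  1.178  2.196]
grasp [0.47  0.266 0.059] [-1.459  1.077  1.35   1.987 -1.179  1.194 -2.501]
lift [0.47  0.266 0.3  ] [ 0.404  0.491 -1.292  1.723  0.489  1.306  2.394]
pre [0.47  0.266 0.18 ] [ 0.367  0.707 -1.299  1.857  0.744  1.178  2.196]
grasp [0.47  0.266 0.059] [-1.459  1.077  1.35   1.987 -1.179  1.194 -2.501]
lift [0.47  0.266 0.3  ] [ 0.404  0.491 -1.292  1.723  0.489  1.306  2.394]
peg 96 [0.523 0.001 0.3  ] [ 1.022  0.636 -1.53   1.761  0.647  1.395  1.042]
peg 96 [0.523 0.001 0.156] [ 0.953  0.946 -1.516  1.916  0.987  1.329  0.8  ]
peg 96 [ 0.468 -0.005  0.156] [ 1.046  0.807 -1.504  2.042  0.881  1.206  0.836]
peg 96 [ 0.468 -0.005  0.25 ] [ 1.134  0.556 -1.527  1.945  0.593  1.233  1.067]
peg -84 [0.523 0.001 0.3  ] [ 0.911  0.395 -1.212  1.763  0.389  1.257 -1.869]
peg -84 [0.523 0.001 0.156] [ 0.744  0.533 -1.016  1.921  0.542  0.993 -1.991]
peg -84 [ 0.468 -0.005  0.156] [ 0.86   0.451 -1.094  2.045  0.5    0.941 -1.971]
peg -84 [ 0.468 -0.005  0.25 ] [ 1.036  0.342 -1.274  1.946  0.364  1.119 -1.856]
noz [ 0.668 -0.068  0.269] [ 0.336  0.653  0.015  1.313 -0.554  1.487 -2.556]
noz [ 0.662 -0.011  0.187] [ 0.263  0.685  0.015  1.453 -0.595  1.307 -2.516]
noz [0.659 0.017 0.146] [ 0.225  0.714  0.015  1.506 -0.624  1.223 -2.494]
noz [0.659 0.022 0.139] [ 0.219  0.719  0.015  1.514 -0.629  1.209 -2.49 ]
noz [ 0.668 -0.068  0.269] [ 0.957  0.972 -1.215  1.285  0.279  1.432  0.007]
noz [ 0.662 -0.011  0.187] [ 0.953  1.098 -1.296  1.425  0.438  1.281 -0.112]
noz [0.659 0.017 0.146] [ 0.943  1.185 -1.342  1.478  0.551  1.227 -0.191]
noz [0.659 0.022 0.139] [ 0.941  1.201 -1.351  1.485  0.571  1.22  -0.205]
```

```bash
python3 - <<'E'
from h import *; from bench import viewer,manip,effector
np.set_printoptions(precision=3,suppress=True)
manip.move_pose(list(COP+[0,0,.17]),q(CY))
manip.servo_line(list(COP+[0,0,.059]),vel=.1)
print(manip.current_tool_pos(),manip.current_force())
effector.close(f_grip=25); print("gap",manip.current_finger_gap(),manip.current_force())
manip.servo_line(list(COP+[0,0,.11]),vel=.06); print(manip.current_force(),manip.current_finger_gap())
manip.servo_line(list(COP+[0,0,.29]),vel=.15); 
print(manip.current_force(),manip.current_finger_gap(),manip.current_clock())
im=viewer.get_image("scene"); cv2.imwrite("pics/s1.png",cv2.resize(im[150:320,180:360,::-1],(500,472),interpolation=cv2.INTER_CUBIC))
E
```

```text
[0.47  0.266 0.06 ] [ 0.201 -0.489 -0.442]
gap 0.04765715844453679 [ 0.17   0.325 -0.814]
[ 0.051 -0.875 -1.258] 0.04776150110718696
[ 0.258 -0.465 -0.409] 0.04787711015966823 9.0
```

View pics/s1.png

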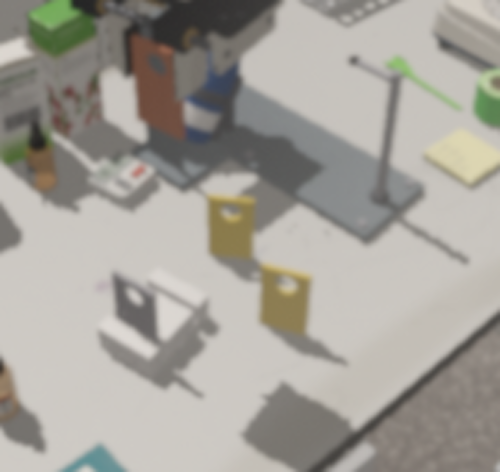

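Copper is held (gap 47.7 mm) and the steel is untouched in the rack. Next I move to the pre-hang pose and check tilt and height.

```bash
python3 - <<'E'
from h import *; from bench import viewer,manip,effector
np.set_printoptions(precision=3,suppress=True)
st=np.radians(95.8)-np.pi; P0=PEG*[1,1,0]+SY*-.055
manip.move_pose(list(P0+[0,0,.29]),q(st)); manip.servo_line(list(P0+[0,0,.157]),vel=.15); manip.sleep(.2)
print(manip.current_q(),manip.current_tool_pos(),manip.current_clock(),manip.current_finger_gap())
f=lambda x,a:cv2.resize(x,(400,400),interpolation=cv2.INTER_CUBIC)
E_=[]
for n in("scene","side"):
    c=viewer.get_calibration(n); im=viewer.get_image(n)[:,:,::-1]; cv2.imwrite(f"pics/{n}2_raw.png",im)
    u=proj(c,PEG+SY*-.05)[0].astype(int)-50; print(n,u); E_.append(f(im[u[1]:u[1]+100,u[0]:u[0]+100],0))
cv2.imwrite("pics/pre.png",np.hstack(E_))
E
```

```text
[ 0.749  0.533 -1.023  1.919  0.544  0.996 -1.992] [0.524 0.    0.158] 11.3333 0.04749873673936193
scene [249 117]
side [203 156]
```

View pics/pre.png

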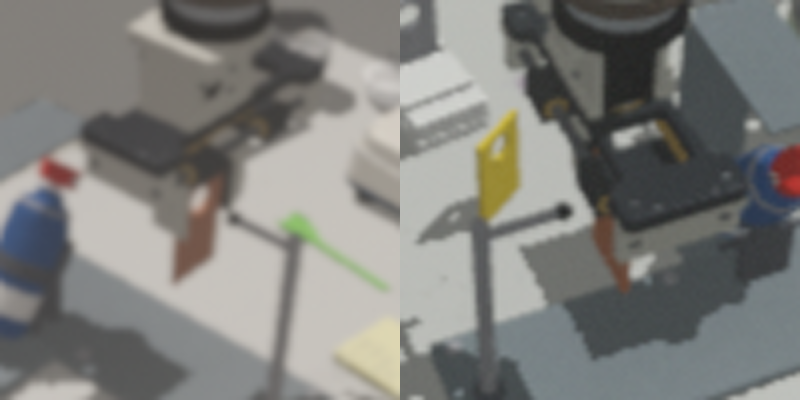

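Pre-hang view: the coupon is beside the peg. Its scene bottom corners are at (175,283) and (213,258), its side bottom corner at (627,290), and the ball is at (234,218) and (565,210). I compare these with the expected projections.

```bash
python3 - <<'E'
from h import *; from bench import viewer,manip
np.set_printoptions(precision=4,suppress=True)
cs,cd=viewer.get_calibration("scene"),viewer.get_calibration("side")
S=lambda p:np.array(p)/4+[249,117]; D=lambda p:(np.array(p)-[400,0])/4+[203,156]
T=manip.current_tool_pos(); C=np.array([T[0],T[1],T[2]+.0188-.066])
for s in(1,-1):
    X=C+SX*.024*s; print("exp",X,"scene",(proj(cs,X)[0]-[249,117])*4,"side",(proj(cd,X)[0]-[203,156])*4+[400,0])
print("cop corner -y tri", tri([(cs,S((175,283))),(cd,D((627,290)))]), tri([(cs,S((213,260))),(cd,D((627,290)))]))
print("ball",tri([(cs,S((234,218))),(cd,D((565,210)))]), "exp",PEG-SY*.024)
for n,c in(("scene",cs),("side",cd)): print(n,"exp ball px",proj(c,PEG-SY*.024))
E
```

```text
exp [0.5212 0.0243 0.1103] scene [170.8802 283.6444] side [593.6981 239.5943]
exp [ 0.526  -0.0235  0.1103] scene [210.1478 255.6948] side [623.7609 293.131 ]
cop corner -y tri (array([ 0.5381, -0.0018,  0.0857]), np.float64(0.0022705695515233978)) (array([ 0.5258, -0.0229,  0.1092]), np.float64(0.003326164822445153))
ball (array([ 0.4916, -0.003 ,  0.1758]), np.float64(0.001951014208520256)) exp [ 0.4924 -0.0026  0.175 ]
scene exp ball px [[306.6584 171.2108]]
side exp ball px [[243.9344 209.0797]]
```

Everything matches to about 1 mm, so I slide on, lower, release and back away.

```bash
python3 - <<'E'
from h import *; from bench import viewer,manip,effector
np.set_printoptions(precision=3,suppress=True)
B=PEG*[1,1,0]; pr=lambda n:print(n,manip.current_tool_pos(),manip.current_force(),manip.current_clock())
pr("0")
for d in (-.03,-.015,0): manip.servo_line(list(B+SY*d+[0,0,.157]),vel=.08); pr(d)
for z in (.153,.149): manip.servo_line(list(B+[0,0,z]),vel=.03); manip.sleep(.1); pr(z)
E_=[]
for n in("scene","side"):
    c=viewer.get_calibration(n); im=viewer.get_image(n)[:,:,::-1]
    u=proj(c,PEG+[0,0,-.02])[0].astype(int)-50; print(n,u); E_.append(cv2.resize(im[u[1]:u[1]+100,u[0]:u[0]+100],(400,400),interpolation=cv2.INTER_CUBIC))
cv2.imwrite("pics/hang.png",np.hstack(E_))
E
```

```text
0 [0.524 0.    0.158] [ 0.722  0.391 -0.903] 11.4333
-0.03 [ 0.498 -0.002  0.157] [ 0.489  0.048 -1.519] 11.9
-0.015 [ 0.483 -0.004  0.157] [0.03  0.33  0.486] 12.2417
0 [ 0.468 -0.005  0.157] [-0.335 -0.287 -0.747] 12.5833
0.153 [ 0.469 -0.005  0.153] [-0.341  0.616 -0.253] 12.9667
0.149 [ 0.468 -0.005  0.149] [-1.015  0.711 -1.234] 13.35
scene [262 130]
side [184 167]
```

View pics/hang.png

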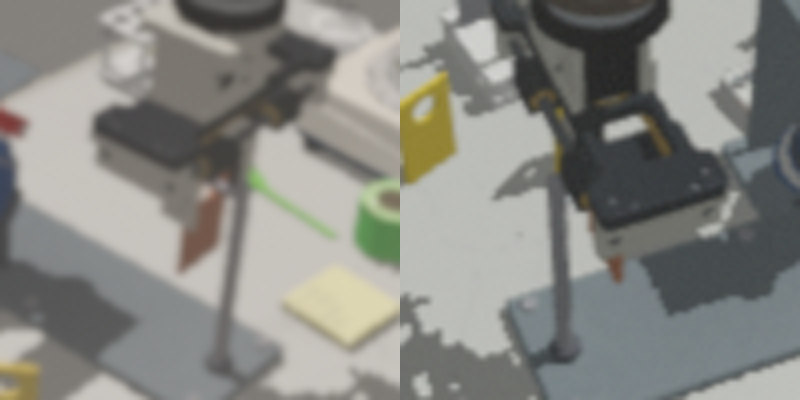

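The coupon plate is around the peg next to the post: bottom at (180,270) and (617,280), and no contact forces while sliding. I lower until light contact, then release.

```bash
python3 - <<'E'
from h import *; from bench import viewer,manip,effector
np.set_printoptions(precision=3,suppress=True)
B=PEG*[1,1,0]; pr=lambda n:print(n,manip.current_tool_pos(),manip.current_force(),manip.current_clock())
for z in (.148,.147,.146,.145,.144):
    manip.servo_line(list(B+[0,0,z]),vel=.02); manip.sleep(.1); F=[manip.current_force()[2]]; 
    for _ in range(4): manip.sleep(.03); F.append(manip.current_force()[2])
    print(z,np.mean(F))
    if np.mean(F)>3: break
effector.open_jaws(); manip.sleep(.2); pr("open"); print(manip.current_finger_gap())
manip.servo_line(list(B+[0,0,.30]),vel=.12); pr("up")
E_=[]
for n in("scene","side"):
    c=viewer.get_calibration(n); im=viewer.get_image(n)[:,:,::-1]
    u=proj(c,PEG+[0,0,-.02])[0].astype(int)-50; E_.append(cv2.resize(im[u[1]:u[1]+100,u[0]:u[0]+100],(400,400),interpolation=cv2.INTER_CUBIC))
cv2.imwrite("pics/hang2.png",np.hstack(E_))
E
```

```text
0.148 5.775779428185923
open [ 0.468 -0.005  0.148] [-0.016  0.353  0.703] 15.0
0.09182673024608291
up [ 0.468 -0.005  0.299] [-0.352 -0.48   0.252] 16.4167
```

View pics/hang2.png

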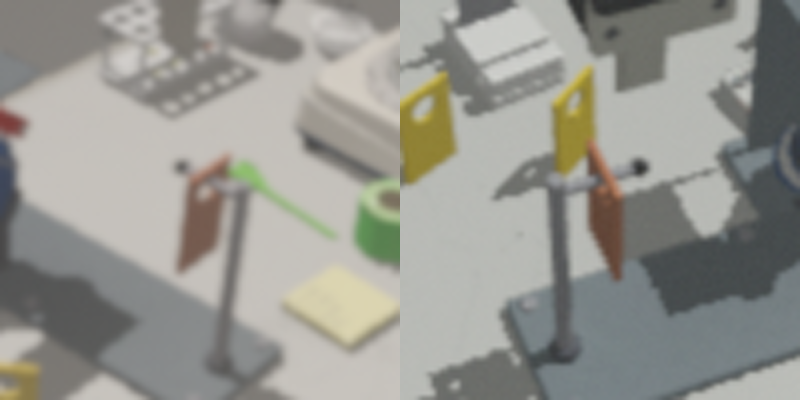

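The coupon hangs free on the peg: scene plate at (205,215), side at (605,210), with the ball outside it. Now I go to the nozzle approach.

```bash
python3 - <<'E'
from h import *; from bench import viewer,manip,effector
np.set_printoptions(precision=3,suppress=True)
o=qpress(-1); off=-.003*(SX*np.cos(np.radians(35))+np.array([0,0,np.sin(np.radians(35))]))
effector.close(f_grip=20)
manip.move_pose([.62,-.13,.36],o); manip.move_pose(list(NOZ+AX*.13+off),o); manip.servo_line(list(NOZ+AX*.03+off),vel=.08); manip.sleep(.2)
print(manip.current_q(),manip.current_tool_pos(),manip.current_force(),manip.current_clock())
E_=[]
for n in("scene","side"):
    c=viewer.get_calibration(n); im=viewer.get_image(n)[:,:,::-1]
    u=proj(c,NOZ)[0].astype(int)-40; print(n,proj(c,NOZ),u); E_.append(cv2.resize(im[u[1]:u[1]+80,u[0]:u[0]+80],(400,400),interpolation=cv2.INTER_CUBIC))
cv2.imwrite("pics/noz.png",np.hstack(E_))
E
```

```text
[ 0.954  1.142 -1.324  1.445  0.495  1.263 -0.147] [ 0.662 -0.003  0.169] [-0.26  -0.449  0.063] 21.6583
scene [[263.163 157.967]] [223 117]
side [[303.001 197.486]] [263 157]
```

View pics/noz.png

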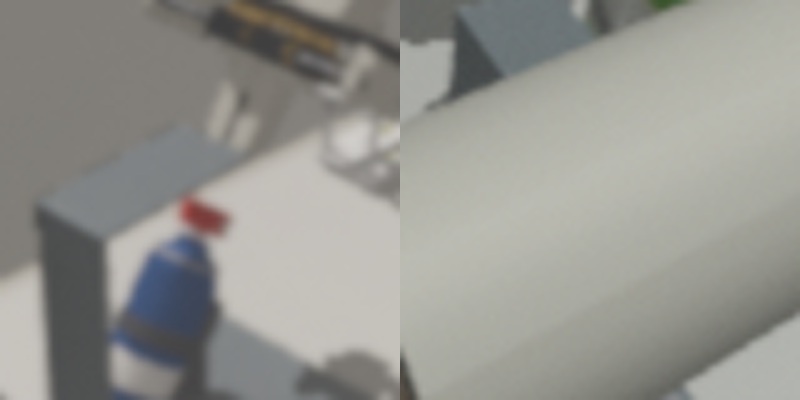

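The fingers are in line above the cap, in front of the roof edge: cap top centre at about (207,206) in the scene half against a predicted (200,205), about 2-3 mm off. The side view is blocked by the arm. I press with force monitoring.

```bash
python3 - <<'E'
from h import *; from bench import viewer,manip,effector
np.set_printoptions(precision=3,suppress=True)
off=-.003*(SX*np.cos(np.radians(35))+np.array([0,0,np.sin(np.radians(35))]))
print("gap",manip.current_finger_gap())
d=.012; manip.servo_line(list(NOZ+AX*d+off),vel=.06); c0=None
while d>-.020:
    d-=.0015; manip.servo_line(list(NOZ+AX*d+off),vel=.03); F=[]
    for _ in range(4): manip.sleep(.03); F.append(manip.current_force())
    F=np.mean(F,0); a=F@AX; p=(manip.current_tool_pos()-NOZ)@AX; print(f"{d:.4f} act {p:.4f} axial {a:.2f} lat {np.linalg.norm(F-a*AX):.2f}")
    if a>16 or np.linalg.norm(F-a*AX)>8: break
print(manip.current_clock())
im=viewer.get_image("scene")[:,:,::-1]; cv2.imwrite("pics/press_raw.png",im)
E
```

```text
gap 0.0004265987940366351
0.0105 act 0.0107 axial -0.15 lat 0.08
0.0090 act 0.0090 axial 0.38 lat 0.44
0.0075 act 0.0075 axial 0.27 lat 0.45
0.0060 act 0.0060 axial 0.02 lat 0.61
0.0045 act 0.0045 axial -0.10 lat 0.31
0.0030 act 0.0030 axial 0.11 lat 0.36
0.0015 act 0.0018 axial 1.94 lat 0.21
0.0000 act 0.0003 axial 3.35 lat 1.10
-0.0015 act -0.0013 axial 4.64 lat 0.98
-0.0030 act -0.0028 axial 6.10 lat 1.55
-0.0045 act -0.0041 axial 7.22 lat 1.04
-0.0060 act -0.0051 axial 9.92 lat 0.18
-0.0075 act -0.0052 axial 16.45 lat 2.90
27.1917
```

Contact came at +1.9 mm and a hard stop at -5.1 mm: the full 7 mm with a 2-to-8 N spring profile, then bottomed. I retract, check and hand in.

```bash
python3 - <<'E'
from h import *; from bench import viewer,manip,effector
np.set_printoptions(precision=3,suppress=True)
manip.servo_line(list(NOZ+AX*.14),vel=.1); print(manip.current_force())
manip.move_pose([.52,-.25,.36],qpress(-1)); manip.sleep(.3); print(manip.current_clock(),manip.current_force())
E_=[]
for n in("scene","side"):
    im=viewer.get_image(n)[:,:,::-1]; im=im[100:300,160:400] if n=="scene" else im[120:320,150:390]
    E_.append(cv2.resize(im,(400,333),interpolation=cv2.INTER_CUBIC))
cv2.imwrite("pics/end.png",np.hstack(E_))
E
```

```text
[0.547 0.011 0.023]
30.175 [0.662 0.241 0.1  ]
```

View pics/end.png

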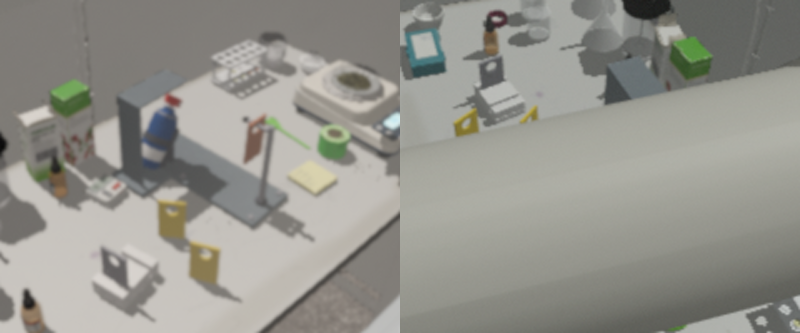

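The coupon hangs on the peg at (256,138), the cap is up at (173,101), the steel coupon is in the rack and the bystanders are in place.

```bash
python3 -c "
from bench import manip
manip.hand_in(); print(manip.current_clock())"
```

```text
the job is handed in; nothing more can be done
the job is handed in; nothing more can be done
```

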